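Face up a pigment jar and pin it

TASK

The wide pigment jar stands on an indexing turntable with its orange label turned away. Press a closed fingertip gently on the edge of its lid and roll the jar round until the label faces front, over the turntable's pin hole; only then take the red pin from its wooden rack and drop it upright, fully home, into that hole so the jar is locked. Press lightly throughout, do not disturb the other pots on the desk, and let go of everything.

Things in the scene. Friction and masses are not known exactly. Their poses are not given: they have to be found in the camera images.
- stand: Indexing turntable fixed to the desk: grey box, blue cover, 190 x 170 x 42 mm high. Origin on the desk, on the vertical axis about which the jar turns; x points to the front, y to its left, z up; the box spans x -80 to 110, y -85 to 85 mm. Turning takes 0.10 N m: a fingertip on the lid 33 mm off the axis drags it with 6 to 12 N of press, slipping somewhat. Over 18 N is too much.
- jar_seat (a point): A fixed point on the turning axis, 97 mm above the desk. Here stands the jar: dark blue tub of pigment, 94 mm wide (too wide to grip), flat white lid, not removable. Its riser's height differs each time and is not measured: the lid's top lies 0 to 24 mm above this point, to be found by feel. A spring lets the jar sink about 1 mm per 9 N, at most 5 mm.
- spindle (a joint): Angle of jar and label about the vertical axis, rad, counterclockwise from above: at 0 (and 6.283) the label (orange, on the side and as a stripe over the lid's top at its rim) faces the stand's front (+x), over the pin hole. Starts between 0.9 and 5.4; turns either way, from -4 to 10; stays where it is left.
- pin_hole (a point): Centre of the pin hole's mouth, 42 mm above the desk, between yellow marks: 14.5 mm wide, chamfered 1.5 mm, floor 10 mm above the desk. It lies 71 mm in front of the axis; the jar's wall is 24 mm behind it. Inside, a wheel turning with the jar, its top 32.5 mm above the desk, blocks the hole unless the label faces front within about 0.08 rad, when the wheel's 24 mm wide notch lies below.
- pin: Red pin, upright, 85 mm long, 60 g: 12 mm shank, chamfered foot, 20 mm wide head at the top; grip 5 to 10 mm below its top, the fingers closing along the stand's y (the jar is close). Origin: centre of the foot's underside; z up along the pin. Starts loose in the rack's hole, foot 10 mm above the desk. Fully home its foot is again 10 mm above the desk. Do not push it with more than 18 N.
- rack: Dark wooden block, 70 x 70 x 34 mm, fixed to the desk, with a hole of diameter 14.5 mm, 24 mm deep, at its centre, holding the pin. Origin: centre of the underside.
- tumbler: Mint green tumbler, 130 mm high, 72 mm wide, origin under its centre. Leave alone.
- jar_a: Small pale jar with white cap, 55 mm high, 56 mm wide, origin under its centre. Leave alone.
- jar_b: Small terracotta jar with white cap, 55 mm high, 56 mm wide, origin under its centre. Leave alone.
- brush_pot: Blue pot of brushes, 76 mm wide, 180 mm high with its brushes, origin under its centre. Leave alone.
Not all that is in view belongs to the job. Of the things shaped like the pin, the red one is meant.

How it is judged:
By the outcome, as a careful person would: the job done as asked, in the order asked, and still so for the second after the job is handed in, with the robot touching nothing.
It also fails if it takes over 72 s, if anything falls off the work surface, if the arm or the gripper's body presses on something with over 40 N, if the wrist force passes 120 N, or if a joint passes its speed limit or range.

ROBOT

A 7-joint arm with a two-finger parallel gripper is mounted at the origin on the work surface. World frame = base frame: x ahead of the robot, y to its left, z up, the work surface at z = 0. Lengths are in m, angles in degrees, forces in N, time in s.
With the tool pointing down it reaches from about 0.4 to 0.925 m from the base axis. Payload 4.1 kg.
Tool frame: the origin (TCP) lies between the finger pads; the fingertips stand 14 mm ahead of it and the grasp point (between the pads) lies 5 mm behind it; z points along the fingers, y is the line along which they close (so a half turn about z gives the same grasp; the last joint's range is limited). The gripper opens to 85 mm and grips with 20 to 120 N. Pads are 22 mm wide; open, the fingers measure 114 mm over their backs; the gripper's body (76 mm by 85 mm) begins 54 mm behind the grasp point. The pads swing forward as they close: fully open they stand 13 mm farther back than shut.
Start: joints at [68.411, 22.827, 2.584, 88.041, -1.071, 69.15, -2.905], TCP at [0.178, -0.625, 0.245] pointing down, gripper open.
Joint ranges: [-161.44, 161.44], [-28.35, 127.94], [-78.24, 83.42], [0, 140.83], [-78.03, 258.03], [13.02, 114.36], [-168.23, 168.23]. Speed limits (degrees/s): [147.25, 147.25, 180, 180, 180, 180, 180].

INTERFACE

Orientations are given as a 3x3 rotation matrix whose columns are the frame's x, y, z axes.
In Python, from workcell import arm gives the robot as it stands. The module is installed in compiled form; this text tells all that it offers.
- The arm moves only by the tool servo_tool, never from a script. Its argument "increments" is a list of rows, each a list of 6 numbers: the shift along the world's x, y, z in mm, then the turn, a rotation vector about the world's x, y, z in units of 6 degrees (1.0 is 6 degrees). In form: [[x, y, z, rx, ry, rz], ...]. A call has 1 to 5 rows; each row is the pose to reach, as a shift and turn from the pose commanded when the call began; what a row does not reach only later rows make up. A row lasts 1/12 s, in which the tool goes at most 41.7 mm and 7.16 degrees, less where a joint would pass 70% of its speed; a pose out of reach is approached as far as the arm can. A call with a gripper value outside its range is refused whole. "grip" is the closure, from -1 (fully open) to 1 (shut), so that 0 is half open, set as the call begins (left out, the last holds). The fingers move at their own pace and stop on an object; "force" is the grip in N (left out, the last holds). Time passes only in rows, so rows that repeat a pose let the fingers close. It gives the time, the measured TCP pose, the force, the opening and the grip force at its end, in the units of the state.
- arm.observe(): the state, without advancing time (a new reading comes with each control period).
- arm.grab_frame(name): name is "scene" or "top" or "wrist"; returns the picture (420x560x3 uint8, blue, green, red); there is no depth.
- arm.camera_params(name): a dict with "camera_matrix" (3x3 intrinsics, pixels), "rvec" (rotation vector, rad) and "tvec" (3), from world to camera coordinates, as OpenCV has them; the wrist camera has in their place "hand_eye" (4x4, takes a point from camera to tool coordinates, whose origin is the TCP and whose axes are the flange's). Camera axes: x right, y down, z forward; pixel columns grow to the right and rows downward; lengths in m; the calibration is good to about 2 mm. A picture is of the moment at which its call begins: read the wrist's pose just before it. camera_params takes no time and is no camera call.
- arm.close_job(): hands the job in; it is judged then, once.
The state is a dict: "clock": time; "joints": joint angles; "joint_velocities": joint speeds; "joint_efforts": joint torques, N m; "ee_pos": TCP position; "tool_rot": TCP orientation; "force": force on the tool from outside, world axes, zero at the start; "moment": the same for the moment, N m; "opening": finger opening in m; "finger_force": force on a finger pad.
Only numpy, scipy, OpenCV 4.12 (cv2) and the standard library are available. Lean on these libraries where they do the work, as an engineer would, in place of code of your own. Each camera call takes 0.05 s, during which the arm holds its last target. There are 200 camera calls.

## Working session

There is one attempt and no reset: what is moved stays moved. The work goes in short steps, Python scripts to look and compute and a tool call to move; the robot and the scene stay as the last step left them, time stands still between calls to the robot, and variables do not carry over. Pictures are saved under pics/ and viewed, at most 10 in all, crops included, and the job is handed in when it is done.

Besides the shell and the picture viewer there is one more tool, called after "Call:" as name([rows], argument=value, ...), one row to a line, values as JSON. servo_tool: Moves the arm, as the interface text tells. Its arguments: {"type":"object","properties":{"increments":{"type":"array","items":{"type":"array","items":{"type":"number"}}},"grip":{"type":"number"},"force":{"type":"number"}},"required":["increments"]}

```bash
mkdir -p pics
cat > h.py <<'E'
import numpy as np, cv2
from workcell import arm
def ray(name,u,v,z):
    p=arm.camera_params(name);K=np.array(p["camera_matrix"])
    if "rvec" in p:
        R,_=cv2.Rodrigues(np.array(p["rvec"],float));t=np.array(p["tvec"],float).ravel()
        C=-R.T@t;d=R.T@np.linalg.inv(K)@[u,v,1]
    else:
        s=arm.observe();H=np.array(p["hand_eye"]);Rt=np.array(s["tool_rot"])
        C=Rt@H[:3,3]+np.array(s["ee_pos"]);d=Rt@H[:3,:3]@np.linalg.inv(K)@[u,v,1]
    return C+d*(z-C[2])/d[2]
E
python3 - <<'E'
from h import *
s=arm.observe();print(s)
a=arm.grab_frame("top");b=arm.grab_frame("scene")
cv2.imwrite("pics/top.png",cv2.resize(a,(800,600)));cv2.imwrite("pics/scene.png",cv2.resize(b,(800,600)))
for n in("top","scene"):
    p=arm.camera_params(n);R,_=cv2.Rodrigues(np.array(p["rvec"],float));print(n,-R.T@np.array(p["tvec"]).ravel())
E
```

```text
{'clock': 0.0, 'joints': array([68.40968974, 22.87204058,  2.57952491, 88.11392128, -1.07152365,
       69.14862909, -2.90566335]), 'joint_velocities': array([-0.02259792, -0.01789175,  0.04387799, -0.01787542, -0.01478108,
       -0.02214812, -0.06650369]), 'joint_efforts': array([-4.07946573e-04, -4.75123537e+01,  1.36423778e+00, -2.54223615e+01,
        1.13835954e-02,  9.60606703e-03,  3.34635743e-06]), 'ee_pos': array([ 0.17813705, -0.6244922 ,  0.24426377]), 'tool_rot': array([[ 9.61624893e-01,  2.74366801e-01, -6.50303027e-04],
       [ 2.74367542e-01, -9.61623189e-01,  1.81473069e-03],
       [-1.27444616e-04, -1.92351225e-03, -9.99998142e-01]]), 'force': array([0.7974343 , 0.40125503, 0.35163005]), 'moment': array([-0.03439473,  0.0049087 , -0.0244018 ]), 'finger_force': 0.0, 'opening': 0.08546026891469707}
top [0.46632826 0.04043874 0.98803218]
scene [1.1765831  0.69818981 0.77967796]
```

View pics/top.png

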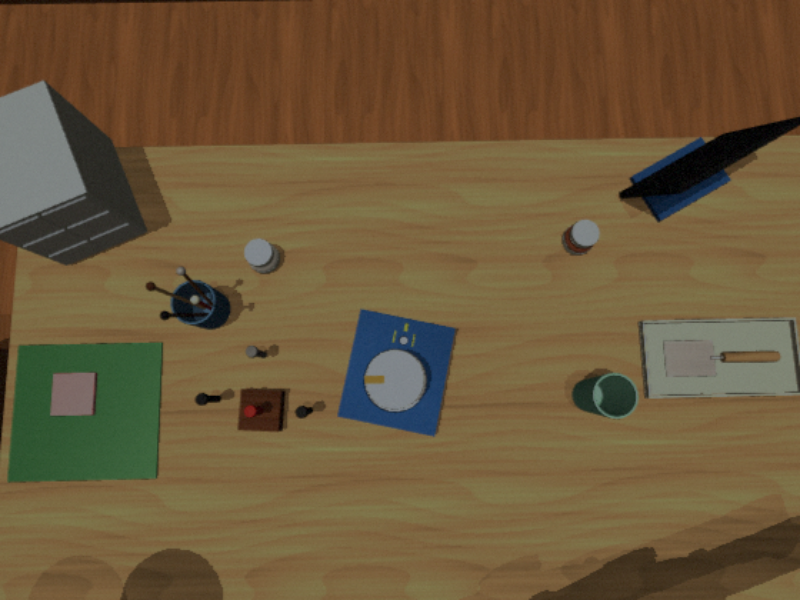

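View pics/scene.png

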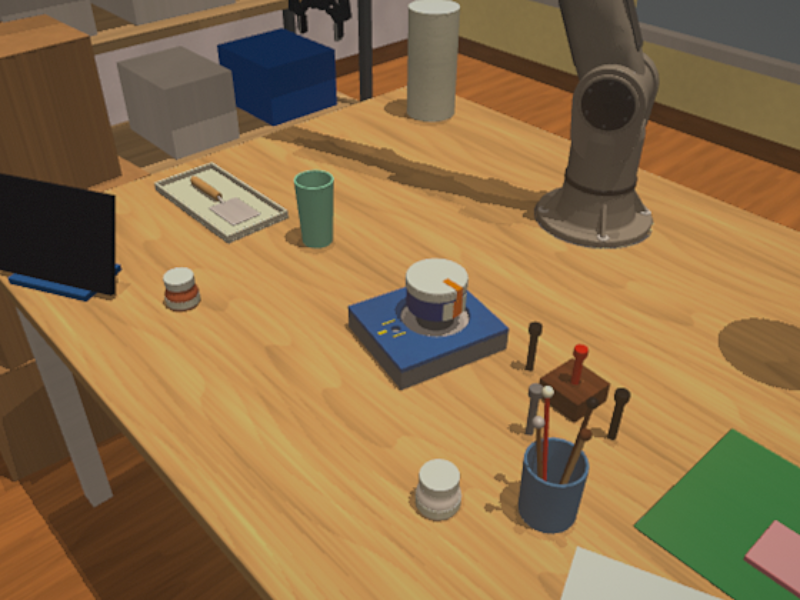

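The top view shows the stand (hole at 404,340; jar centre 396,380; label at 375,380, i.e. turned about to the left), and the red pin's head at (250,411) with decoys at (202,399), (302,412) and (252,352). The scene view agrees.

Run:
```python
from h import *
f=lambda u,v,z:np.round(ray("top",u*.7,v*.7,z),4)
for n,u,v,z in [("hole",404,340.5,.042),("c1",362,310,.042),("c2",457,328,.042),("c3",435,435,.042),("c4",338,417,.042),("lid",396,380,.109),("label",366,380,.109),
 ("pin",250.5,411.5,.095),("bl",202,399,.085),("br",302,412,.085),("gr",252,352,.085),("rack1",241,390,.034),("rack2",284,390,.034),("rack3",282,431,.034),("rack4",239,430,.034),("brushtip1",151,286,.17),("brushtip2",181,271,.18)]: print(n,f(u,v,z))
a=arm.grab_frame("top")
c=a[195:320,140:330];cv2.imwrite("pics/c.png",cv2.resize(c,None,fx=4.2,fy=4.2,interpolation=cv2.INTER_CUBIC))
```

```text
hole [0.5587 0.0312 0.042 ]
c1 [0.6141 0.1041 0.042 ]
c2 [ 0.5788 -0.0623  0.042 ]
c3 [ 0.3958 -0.0182  0.042 ]
c4 [0.4296 0.147  0.042 ]
lid [0.4887 0.0461 0.109 ]
label [0.4897 0.0943 0.109 ]
pin [0.4434 0.2823 0.095 ]
bl [0.465  0.3647 0.085 ]
br [0.4406 0.2009 0.085 ]
gr [0.5405 0.2845 0.085 ]
rack1 [0.479 0.316 0.034]
rack2 [0.4774 0.2415 0.034 ]
rack3 [0.4077 0.2441 0.034 ]
rack4 [0.411  0.3179 0.034 ]
brushtip1 [0.6378 0.4177 0.17  ]
brushtip2 [0.658  0.3688 0.18  ]
```

View pics/c.png

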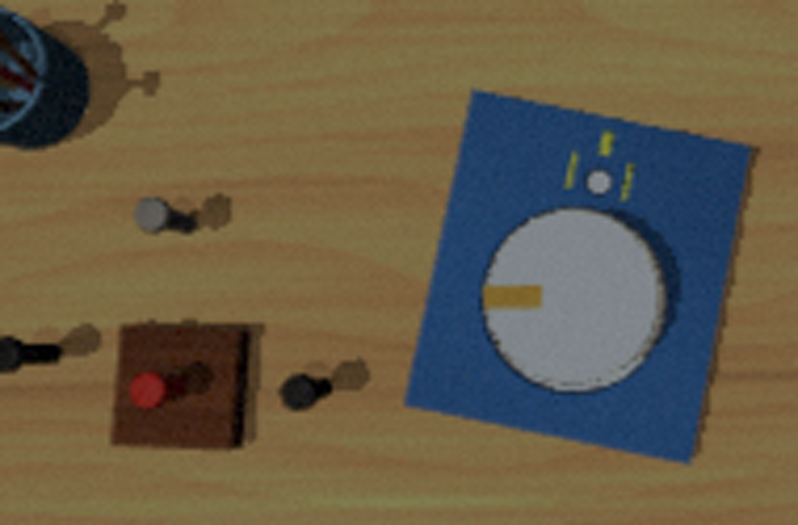

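The crop shows the stand with yaw of about -12.6°, axis ≈ (0.490, 0.046), hole ≈ (0.559, 0.031), and label at world angle ≈ 89°. The jar therefore needs about 101° clockwise. I'll move over the lid with the fingers closed.

Call:
servo_tool([
  [15,35,0,0,0,-1],
  [31,70,0,0,0,-2],
  [47,105,0,0,0,-3],
  [62,140,0,0,0,-4],
  [78,175,0,0,0,-4.8],
], grip=1, force=30)

```text
clock: 0.57
ee_pos: [0.2564, -0.4482, 0.245]
tool_rot: [[0.974, -0.228, -0.0], [-0.228, -0.974, 0.0], [-0.001, -0.0, -1.0]]
force: [1.0, -1.1, 0.2]
opening: 0.0255
finger_force: 0.0
```

Call:
servo_tool([
  [15,35,0,0,0,0],
  [31,70,0,0,0,0],
  [47,105,0,0,0,0],
  [62,140,0,0,0,0],
  [78,175,0,0,0,0],
])

```text
clock: 0.98
ee_pos: [0.3344, -0.2732, 0.2453]
tool_rot: [[0.975, -0.223, -0.0], [-0.223, -0.975, -0.0], [-0.0, 0.0, -1.0]]
force: [0.8, 0.3, -0.4]
opening: 0.0001
finger_force: 0.0
```

Call:
servo_tool([
  [15,35,0,0,0,0],
  [31,70,0,0,0,0],
  [47,105,0,0,0,0],
  [62,140,0,0,0,0],
  [78,175,0,0,0,0],
])

```text
clock: 1.4
ee_pos: [0.4123, -0.0983, 0.2454]
tool_rot: [[0.975, -0.223, 0.0], [-0.223, -0.975, -0.001], [0.0, 0.001, -1.0]]
force: [0.7, -0.5, -0.0]
opening: -0.0001
finger_force: 0.0
```

Call:
servo_tool([
  [15,35,0,0,0,0],
  [31,70,0,0,0,0],
  [47,105,0,0,0,0],
  [62,140,0,0,0,0],
  [78,178,0,0,0,0],
])

```text
clock: 1.82
ee_pos: [0.4905, 0.0789, 0.2453]
tool_rot: [[0.975, -0.224, -0.0], [-0.224, -0.975, -0.001], [0.0, 0.001, -1.0]]
force: [0.4, 0.0, 0.2]
opening: -0.0003
finger_force: 0.0
```

Run:
```python
from h import *
p=arm.camera_params("scene");K=np.array(p["camera_matrix"])
t=np.linspace(0,2*np.pi,200)
for z in (.097,.103,.109,.115,.121):
    P=np.c_[.490+.047*np.cos(t),.046+.047*np.sin(t),0*t+z]
    q=cv2.projectPoints(P,np.array(p["rvec"],float),np.array(p["tvec"],float),K,None)[0][:,0]/.7
    print(z,q.min(0).round(1),q.max(0).round(1))
g=cv2.imread("pics/scene.png")
for u in(425,432,437,442): print(u,[(v,int(g[v,u].min())) for v in range(254,272)])
print([(u,int(g[276,u].min())) for u in range(400,412)])
cv2.imwrite("pics/lid.png",cv2.resize(g[250:340,390:490],None,fx=6,fy=6))
```

```text
0.097 [404.9 265. ] [466.7 301.2]
0.103 [404.9 261.9] [466.9 298. ]
0.109 [405.  258.7] [467.2 294.7]
0.115 [405.  255.5] [467.4 291.4]
0.121 [405.1 252.3] [467.7 288.1]
425 [(254, 86), (255, 83), (256, 80), (257, 74), (258, 103), (259, 147), (260, 173), (261, 179), (262, 178), (263, 177), (264, 177), (265, 177), (266, 177), (267, 177), (268, 177), (269, 177), (270, 177), (271, 176)]
432 [(254, 81), (255, 81), (256, 82), (257, 103), (258, 135), (259, 168), (260, 179), (261, 179), (262, 178), (263, 177), (264, 176), (265, 176), (266, 177), (267, 177), (268, 177), (269, 177), (270, 176), (271, 177)]
437 [(254, 80), (255, 77), (256, 75), (257, 97), (258, 132), (259, 167), (260, 179), (261, 179), (262, 177), (263, 177), (264, 177), (265, 177), (266, 176), (267, 177), (268, 176), (269, 176), (270, 177), (271, 177)]
442 [(254, 88), (255, 84), (256, 79), (257, 79), (258, 115), (259, 163), (260, 180), (261, 180), (262, 178), (263, 176), (264, 176), (265, 177), (266, 177), (267, 177), (268, 177), (269, 177), (270, 176), (271, 176)]
[(400, 82), (401, 83), (402, 84), (403, 84), (404, 88), (405, 108), (406, 142), (407, 175), (408, 183), (409, 179), (410, 177), (411, 176)]
```

View pics/lid.png

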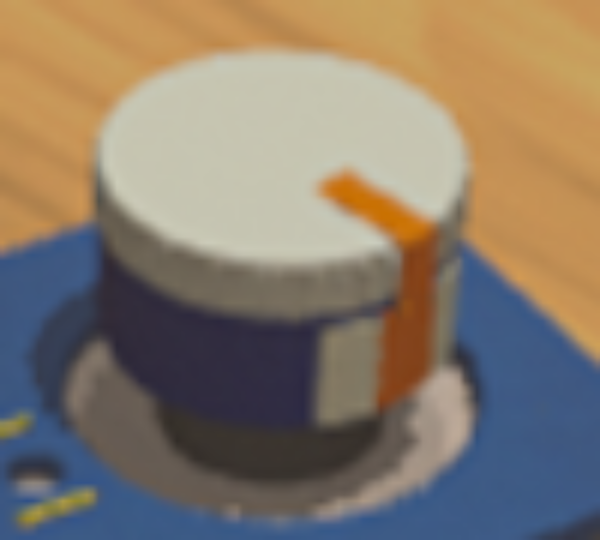

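The lid crop shows the lid's top edge at row 258 (bottom of the ellipse at about 294), which gives a lid height of about 0.110 m and contact at TCP z ≈ 0.124. I'll descend to 0.131 and then feel for the lid.

Call:
servo_tool([
  [0,0,-30,0,0,0],
  [0,0,-60,0,0,0],
  [0,0,-90,0,0,0],
  [0,0,-108,0,0,0],
  [0,0,-114,0,0,0],
])

```text
clock: 2.23
ee_pos: [0.4881, 0.0778, 0.1286]
tool_rot: [[0.975, -0.223, -0.006], [-0.223, -0.975, -0.0], [-0.006, 0.001, -1.0]]
force: [-2.8, 1.3, 13.5]
opening: 0.0001
finger_force: 6.7
```

Call:
servo_tool([
  [0,0,-0.4,0,0,0],
  [0,0,-0.8,0,0,0],
  [0,0,-1.2,0,0,0],
  [0,0,-1.5,0,0,0],
  [0,0,-1.5,0,0,0],
])

```text
clock: 2.65
ee_pos: [0.4907, 0.0778, 0.1304]
tool_rot: [[0.975, -0.223, 0.001], [-0.223, -0.975, -0.0], [0.001, -0.0, -1.0]]
force: [0.1, -0.3, -0.0]
opening: 0.0001
finger_force: 0.0
```

Call:
servo_tool([
  [0,0,-0.1,0,0,0],
  [0,0,-0.2,0,0,0],
  [0,0,-0.3,0,0,0],
  [0,0,-0.4,0,0,0],
  [0,0,-0.5,0,0,0],
])

```text
clock: 3.07
ee_pos: [0.4907, 0.078, 0.1297]
tool_rot: [[0.975, -0.223, 0.001], [-0.223, -0.975, 0.0], [0.001, -0.0, -1.0]]
force: [-0.5, 0.1, 2.8]
opening: -0.0002
finger_force: 1.8
```

Call:
servo_tool([
  [0,0,-0.1,0,0,0],
  [0,0,-0.2,0,0,0],
  [0,0,-0.3,0,0,0],
  [0,0,-0.4,0,0,0],
  [0,0,-0.4,0,0,0],
])

```text
clock: 3.48
ee_pos: [0.4907, 0.0781, 0.1295]
tool_rot: [[0.975, -0.223, 0.001], [-0.223, -0.975, 0.0], [0.001, -0.0, -1.0]]
force: [0.6, 1.6, 6.1]
opening: 0.0001
finger_force: 2.9
```

Call:
servo_tool([
  [0,0,-0.3,0,0,0],
  [2.3,-0.1,-0.4,0,0,0],
  [5.7,-0.5,-0.4,0,0,0],
  [9.1,-1.3,-0.4,0,0,0],
  [12.4,-2.4,-0.4,0,0,0],
])

```text
clock: 3.9
ee_pos: [0.5017, 0.0764, 0.129]
tool_rot: [[0.975, -0.222, -0.003], [-0.222, -0.975, 0.0], [-0.003, 0.0, -1.0]]
force: [-3.5, 1.4, 9.1]
opening: 0.0001
finger_force: 4.6
```

Call:
servo_tool([
  [3.6,-1.7,0,0,0,0],
  [7,-3.9,0,0,0,0],
  [10.1,-6.5,0,0,0,0],
  [12.9,-9.4,0,0,0,0],
  [15.3,-12.6,0,0,0,0],
])

```text
clock: 4.32
ee_pos: [0.5177, 0.0648, 0.1292]
tool_rot: [[0.975, -0.222, -0.001], [-0.222, -0.975, 0.002], [-0.001, -0.002, -1.0]]
force: [-2.4, 3.1, 7.9]
opening: 0.0003
finger_force: 3.9
```

Call:
servo_tool([
  [2,-3.5,0,0,0,0],
  [3.5,-7.3,0,0,0,0],
  [4.6,-11.1,0,0,0,0],
  [5.2,-15.1,0,0,0,0],
  [5.3,-19.2,0,0,0,0],
])

```text
clock: 4.73
ee_pos: [0.524, 0.0461, 0.1294]
tool_rot: [[0.975, -0.222, 0.002], [-0.222, -0.975, 0.003], [0.001, -0.003, -1.0]]
force: [-0.2, 3.3, 6.6]
opening: 0.0
finger_force: 3.1
```

Run:
```python
from h import *
w=arm.grab_frame("wrist");b=arm.grab_frame("scene")
print(arm.observe()["ee_pos"],arm.observe()["force"])
c=cv2.resize(b[160:265,210:350],(560,420))
cv2.imwrite("pics/w1.png",cv2.resize(np.hstack([w,c]),(800,300)))
```

```text
[0.52406705 0.04471072 0.12933164] [-0.51641331  1.82786229  5.97204519]
```

View pics/w1.png

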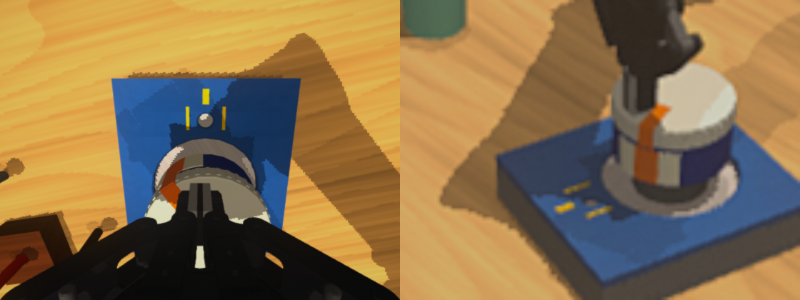

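Run:
```python
from h import *
for u,v in((655,118),(662,108)):
    q=ray("scene",210+(u-400)/2.857,160+v/2.857,.114);d=q-[.49,.046,0];print(q,np.hypot(*d[:2]),np.degrees(np.arctan2(d[1],d[0])))
```

```text
[0.52500628 0.0630848  0.114     ] 0.03895292194987884 26.014662091922947
[0.51234262 0.05758237 0.114     ] 0.025166324280790308 27.402143913529287
```

The wrist and scene views show the label at world angle ≈ 27°, rotated about 62° so far. About 39° remain, so I'll continue the stroke with slightly more press.

Call:
servo_tool([
  [-0.5,-4.6,-0.2,0,0,0],
  [-1.6,-9,-0.3,0,0,0],
  [-3.3,-13.3,-0.3,0,0,0],
  [-5.6,-17.3,-0.3,0,0,0],
  [-7.7,-20.1,-0.3,0,0,0],
])

```text
clock: 5.25
ee_pos: [0.5174, 0.0253, 0.1294]
tool_rot: [[0.975, -0.222, 0.004], [-0.222, -0.975, 0.003], [0.004, -0.004, -1.0]]
force: [1.3, 3.4, 5.7]
opening: -0.0003
finger_force: 2.9
```

Run:
```python
from h import *
w=arm.grab_frame("wrist");b=arm.grab_frame("scene")
print(arm.observe()["ee_pos"],arm.observe()["force"])
c=cv2.resize(b[160:265,210:350],(800,600))
cv2.imwrite("pics/s2.png",c)
```

```text
[0.51697895 0.02461127 0.12932868] [-0.47401526  2.00507486  5.78653032]
```

View pics/s2.png

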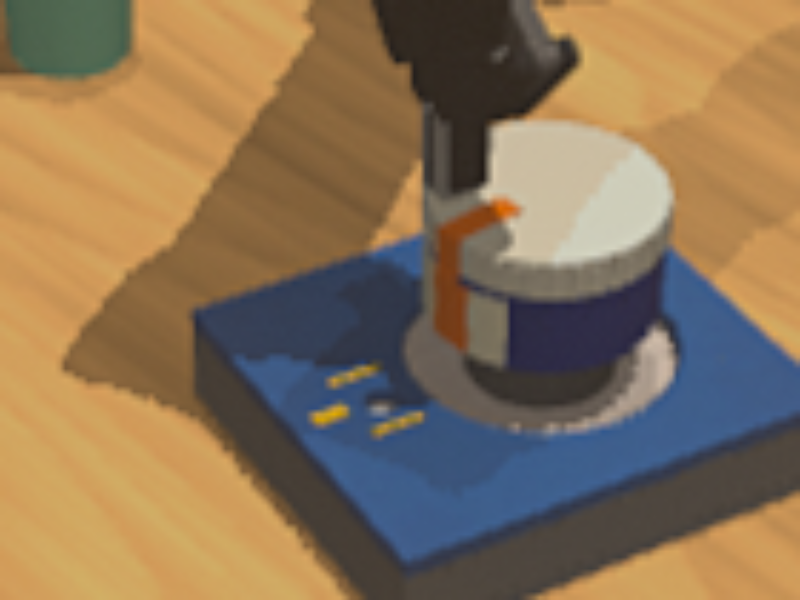

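Run:
```python
from h import *
Q=[ray("scene",210+u/5.714,160+v/5.714,.114) for u,v in((450,233),(508,208))]
for q in Q:
    d=q-[.49,.046,0];print(q,np.hypot(*d[:2]),np.degrees(np.arctan2(d[1],d[0])))
d=Q[0]-Q[1];print(np.degrees(np.arctan2(d[1],d[0])))
```

```text
[0.5401344  0.04694947 0.114     ] 0.05014338891803342 1.0849636453867453
[0.51319798 0.0499666  0.114     ] 0.02353465754330838 9.70311561329882
-6.391029440831297
```

Call:
servo_tool([
  [-2.4,-2.5,-0.1,0,0,0],
  [-5,-4.8,-0.1,0,0,0],
  [-7.8,-6.8,-0.1,0,0,0],
  [-7.8,-6.8,-0.1,0,0,0],
  [-7.8,-6.8,5,0,0,0],
])

```text
clock: 5.77
ee_pos: [0.5076, 0.0171, 0.133]
tool_rot: [[0.975, -0.222, -0.0], [-0.222, -0.975, 0.0], [-0.001, -0.0, -1.0]]
force: [-0.3, -0.0, -0.6]
opening: 0.0003
finger_force: 0.0
```

Call:
servo_tool([
  [0,0,25,0,0,0],
  [0,0,60,0,0,0],
  [-8,30,85,0,0,0],
  [-16,65,100,0,0,0],
  [-25,100,110,0,0,0],
], grip=-0.1)

```text
clock: 6.18
ee_pos: [0.4831, 0.1172, 0.2451]
tool_rot: [[0.974, -0.226, 0.002], [-0.226, -0.974, -0.0], [0.002, -0.0, -1.0]]
force: [0.8, 0.7, 0.1]
opening: 0.047
finger_force: 0.0
```

Call:
servo_tool([
  [-10,38,0,0,0,0],
  [-20,76,0,0,0,0],
  [-30,114,0,0,0,0],
  [-38,150,0,0,0,0],
  [-40,164,0,0,0,0],
])

```text
clock: 6.6
ee_pos: [0.4394, 0.2864, 0.2433]
tool_rot: [[0.977, -0.215, -0.002], [-0.215, -0.977, 0.003], [-0.002, -0.002, -1.0]]
force: [-0.5, 1.4, -0.3]
opening: 0.0473
finger_force: 0.0
```

Run:
```python
from h import *
w=arm.grab_frame("wrist");a=arm.grab_frame("top");s=arm.observe()
print(s["ee_pos"],s["force"],s["opening"],s["clock"])
cv2.imwrite("w3.png",w);cv2.imwrite("a3.png",a)
c=cv2.resize(a[195:320,220:330],None,fx=4,fy=4,interpolation=cv2.INTER_CUBIC)
ww=cv2.resize(w,(340,255)); o=np.zeros((500,780,3),np.uint8);o[:,:440]=c;o[:255,440:]=ww
cv2.imwrite("pics/t3.png",o)
```

```text
[0.44064127 0.28419037 0.24298604] [-0.00432857  0.19626477  0.02680619] 0.047200497919234335 6.7
```

View pics/t3.png

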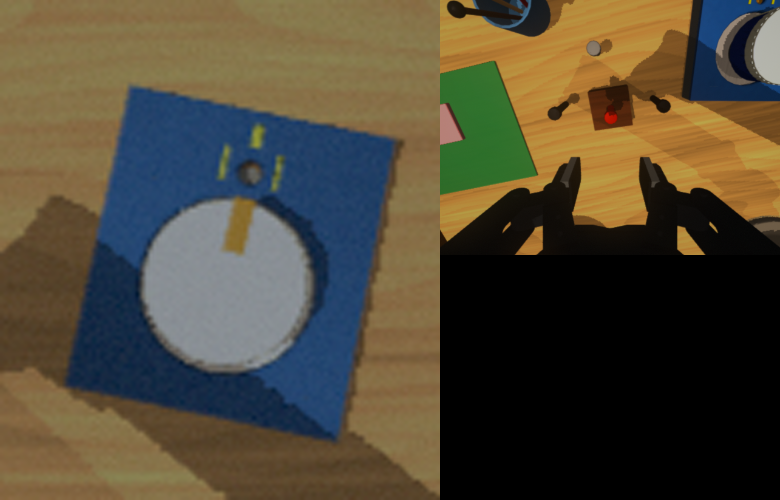

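The crop shows the label nearly front: stripe about (239,227), lid centre (228,285), hole (249,172). The wrist view shows the red head ahead of the fingers. I'll measure both more exactly.

Run:
```python
from h import *
a=cv2.imread("a3.png");h=cv2.cvtColor(a,cv2.COLOR_BGR2HSV)
roi=np.zeros(a.shape[:2],np.uint8);cv2.circle(roi,(277,266),19,255,-1);cv2.circle(roi,(277,265),24,255,-1)
m=((h[...,1]>110)&(h[...,0]>8)&(h[...,0]<26)&(roi>0))
ys,xs=np.nonzero(m);print(len(xs),xs.mean(),ys.mean(),xs.min(),xs.max(),ys.min(),ys.max())
# lid
g=((h[...,1]<70)&(h[...,2]>90)).astype(np.uint8);g[:, :250]=0;g[:,305:]=0;g[:243]=0;g[295:]=0
cs=max(cv2.findContours(g,0,1)[0],key=cv2.contourArea);c,r=cv2.minEnclosingCircle(cs);e=cv2.fitEllipse(cv2.convexHull(cs));print(c,r,e)
L=ray("top",xs.mean(),ys.mean(),.115);C=ray("top",*e[0],.115);print(L,C)
d=L-C;print("label",np.degrees(np.arctan2(d[1],d[0])))
P=np.array([ray("top",u,v,.115)[:2] for u,v in zip(xs,ys)]);w,V=np.linalg.eigh(np.cov(P.T));v=V[:,1];print("axis",np.degrees(np.arctan(v[1]/v[0])))
k=[ray("top",220+u/4,195+v/4,.042) for u,v in((130,88),(403,140),(340,439),(67,385),(249,172))]
A=(k[0]+k[1]-k[2]-k[3]);B=k[0]+k[3]-k[1]-k[2]
print("yaw",np.degrees(np.arctan2(A[1],A[0])),np.degrees(np.arctan2(-B[0],B[1])),"hole",k[4],"ctr",sum(k[:4])/4)
d=k[4]-C;print("hole from lid",d,np.degrees(np.arctan2(d[1],d[0])))
w=cv2.imread("w3.png");h=cv2.cvtColor(w,cv2.COLOR_BGR2HSV)
m=(((h[...,0]<6)|(h[...,0]>174))&(h[...,1]>190)&(h[...,2]>140)).astype(np.uint8)
n,l,st,ce=cv2.connectedComponentsWithStats(m)
for i in range(1,n):
    if st[i,4]>60: print(st[i],ce[i],ray("wrist",*ce[i],.092))
```

```text
63 279.5238095238095 250.73015873015873 276 283 244 257
(276.7101135253906, 265.9909973144531) 21.802976608276367 ((276.2577819824219, 266.06072998046875), (42.13377380371094, 43.21108627319336), 159.3251190185547)
[0.52319878 0.04003957 0.115     ] [0.48843033 0.04818577 0.115     ]
label -13.186467545082403
axis -15.176280456719352
yaw -13.125494908214566 -12.125138875454006 hole [0.55958278 0.03256009 0.042     ] ctr [0.50456616 0.04226659 0.042     ]
hole from lid [ 0.07115245 -0.01562568 -0.073     ] -12.386019984516958
[271 185  21  19 264] [280.40909091 194.9280303 ] [0.44322404 0.28242128 0.092     ]
```

Label is within about 1° of front. The pin is at (0.4433, 0.2823), with both cameras agreeing. Descending to grip it.

Call:
servo_tool([
  [2.6,-1.8,-30,0,0,0],
  [2.6,-1.8,-60,0,0,0],
  [2.6,-1.8,-85,0,0,0],
  [2.6,-1.8,-100,0,0,0],
  [2.6,-1.8,-105,0,0,0],
])

```text
clock: 7.12
ee_pos: [0.444, 0.2754, 0.1349]
tool_rot: [[0.974, -0.225, -0.006], [-0.225, -0.974, -0.005], [-0.004, 0.006, -1.0]]
force: [-0.2, -1.3, 0.6]
opening: 0.0469
finger_force: 0.0
```

Call:
servo_tool([
  [0,0,-15,0,0,0],
  [0,0,-30,0,0,0],
  [0,0,-43,0,0,0],
  [0,0,-52,0,0,0],
  [0,0,-55,0,0,0],
])

```text
clock: 7.53
ee_pos: [0.445, 0.2778, 0.082]
tool_rot: [[0.975, -0.224, -0.002], [-0.224, -0.975, -0.002], [-0.001, 0.002, -1.0]]
force: [-0.7, 0.4, 0.4]
opening: 0.0466
finger_force: 0.0
```

Call:
servo_tool([
  [0,0,0,0,0,0],
  [0,0,0,0,0,0],
  [0,0,0,0,0,0],
  [0,0,0,0,0,0],
  [0,0,0,0,0,0],
], grip=1, force=30)

```text
clock: 7.95
ee_pos: [0.4459, 0.2795, 0.084]
tool_rot: [[0.975, -0.223, 0.001], [-0.223, -0.975, 0.001], [0.001, -0.001, -1.0]]
force: [0.2, 0.2, 0.7]
opening: 0.0188
finger_force: 29.3
```

Position was 2.6 mm off because the arm was still settling when I read it. I'll re-grip centred.

Call:
servo_tool([
  [0,0,0,0,0,0],
  [0,0,0,0,0,0],
  [-1,1,0,0,0,0],
  [-2.6,2.5,0,0,0,0],
  [-2.6,2.5,0,0,0,0],
], grip=0.2)

```text
clock: 8.37
ee_pos: [0.4423, 0.2819, 0.0832]
tool_rot: [[0.975, -0.222, -0.0], [-0.222, -0.975, 0.0], [-0.0, 0.0, -1.0]]
force: [0.2, 0.1, -0.0]
opening: 0.0344
finger_force: 0.0
```

Call:
servo_tool([
  [0,0,0,0,0,0],
  [0,0,0,0,0,0],
])

```text
clock: 8.53
ee_pos: [0.4427, 0.2815, 0.0832]
tool_rot: [[0.975, -0.223, -0.0], [-0.223, -0.975, -0.0], [-0.0, 0.0, -1.0]]
force: [0.8, 0.6, -0.5]
opening: 0.0338
finger_force: 0.0
```

Call:
servo_tool([
  [0,0,0,0,0,0],
  [0,0,0,0,0,0],
  [0,0,0,0,0,0],
  [0,0,0,0,0,0],
  [0,0,0,0,0,0],
], grip=1, force=40)

```text
clock: 8.95
ee_pos: [0.4429, 0.2816, 0.0834]
tool_rot: [[0.975, -0.223, 0.0], [-0.223, -0.975, 0.0], [0.0, -0.0, -1.0]]
force: [0.3, -0.6, 1.3]
opening: 0.0181
finger_force: 39.0
```

Call:
servo_tool([
  [0,0,10,0,0,0],
  [0,0,35,0,0,0],
  [0,0,70,0,0,0],
  [0,0,105,0,0,0],
  [0,0,125,0,0,0],
])

```text
clock: 9.37
ee_pos: [0.4436, 0.2826, 0.2124]
tool_rot: [[0.975, -0.222, 0.004], [-0.222, -0.975, 0.002], [0.003, -0.003, -1.0]]
force: [0.7, -0.6, -1.3]
opening: 0.0182
finger_force: 39.4
```

Call:
servo_tool([
  [10,-22,3,0,0,0],
  [25,-54,5,0,0,0],
  [41,-88,5,0,0,0],
  [57,-122,5,0,0,0],
  [71,-154,5,0,0,0],
])

```text
clock: 9.78
ee_pos: [0.5143, 0.1253, 0.214]
tool_rot: [[0.975, -0.223, 0.001], [-0.223, -0.975, -0.001], [0.001, 0.001, -1.0]]
force: [0.2, 0.2, -0.9]
opening: 0.0181
finger_force: 39.4
```

Call:
servo_tool([
  [15,-32,0,0,0,0],
  [30,-64,0,0,0,0],
  [40,-86,0,0,0,0],
  [45,-96.8,0,0,0,0],
  [45,-96.8,0,0,0,0],
])

```text
clock: 10.2
ee_pos: [0.5594, 0.0274, 0.2132]
tool_rot: [[0.974, -0.228, -0.0], [-0.228, -0.974, -0.001], [-0.0, 0.001, -1.0]]
force: [-0.3, -0.9, -1.1]
opening: 0.0187
finger_force: 39.3
```

Call:
servo_tool([
  [0,0,-25,0,0,0],
  [0,0,-50,0,0,0],
  [0,0,-68,0,0,0],
  [0,0,-75,0,0,0],
  [0,0,-75,0,0,0],
])

```text
clock: 10.62
ee_pos: [0.5567, 0.0328, 0.1368]
tool_rot: [[0.976, -0.22, -0.004], [-0.22, -0.976, 0.001], [-0.004, 0.0, -1.0]]
force: [0.2, 0.0, -0.5]
opening: 0.0185
finger_force: 39.3
```

Call:
servo_tool([
  [0,0,0,0,0,0],
  [0,0,0,0,0,0],
  [0,0,0,0,0,0],
  [0,0,0,0,0,0],
])

```text
clock: 10.95
ee_pos: [0.5595, 0.031, 0.1395]
tool_rot: [[0.975, -0.223, 0.002], [-0.223, -0.975, -0.0], [0.002, -0.0, -1.0]]
force: [0.4, 0.7, -0.0]
opening: 0.0184
finger_force: 39.3
```

Run:
```python
from h import *
w=arm.grab_frame("wrist");b=arm.grab_frame("scene");s=arm.observe()
print(s["ee_pos"],s["force"],s["opening"],s["clock"])
cv2.imwrite("w4.png",w);cv2.imwrite("b4.png",b)
o=np.zeros((500,790,3),np.uint8);o[:,:390]=cv2.resize(w[40:240,200:356],(390,500),interpolation=2)
o[:,390:]=cv2.resize(b[150:275,210:310],(400,500),interpolation=2)
cv2.imwrite("pics/p4.png",o)
```

```text
[0.5592352  0.0306989  0.13900031] [-0.0981955  -0.08521463  0.0854693 ] 0.018351636154197812 11.05
```

View pics/p4.png

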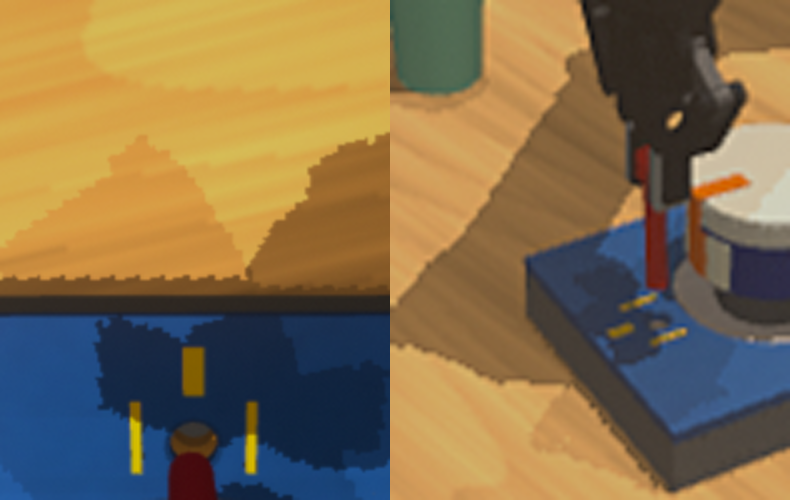

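Run:
```python
from h import *
f=lambda u,v,z:ray("wrist",200+u/2.5,40+v/2.5,z)
t=np.linspace(0,2*np.pi,100)
for n,u,v in(("L",136,438),("R",251,438),("hl",167,443),("hr",218,443),("htop",193,420)): print(n,f(u,v,.042).round(4))
print("foot front edge", f(191,454,.0656).round(4))
s=arm.observe();p=arm.camera_params("wrist");K=np.array(p["camera_matrix"]);H=np.array(p["hand_eye"]);R=np.array(s["tool_rot"])
for c in((.5592,.0314),(.5592,.0304),(.5602,.0314)):
    P=np.c_[c[0]+.00725*np.cos(t),c[1]+.00725*np.sin(t),0*t+.042]
    q=((P-s["ee_pos"])@R-H[:3,3])@H[:3,:3];q=q@K.T;q=q[:,:2]/q[:,2:];q=(q-[200,40])*2.5
    print(c,q.min(0),q.max(0))
```

```text
L [0.5651 0.0479 0.042 ]
R [0.5575 0.0147 0.042 ]
hl [0.5615 0.0393 0.042 ]
hr [0.5581 0.0246 0.042 ]
htop [0.5667 0.0302 0.042 ]
foot front edge [0.5645 0.0311 0.0656]
(0.5592, 0.0314) [170.35808123 421.16944475] [219.18653145 467.46037558]
(0.5592, 0.0304) [173.63373862 420.4443704 ] [222.47633002 466.76134194]
(0.5602, 0.0314) [169.57050251 417.99563376] [218.458592   464.39988725]
```

The hole is visible at about (193,443) directly under the pin's foot (191,455), aligned to about 1 mm. Lowering slowly.

Call:
servo_tool([
  [0,0.4,-6,0,0,0],
  [0,0.4,-12,0,0,0],
  [0,0.4,-16,0,0,0],
  [0,0.4,-18,0,0,0],
  [0,0.4,-19,0,0,0],
])

```text
clock: 11.47
ee_pos: [0.5583, 0.031, 0.1184]
tool_rot: [[0.975, -0.223, -0.002], [-0.223, -0.975, -0.0], [-0.001, 0.0, -1.0]]
force: [0.4, 0.8, -1.2]
opening: 0.0184
finger_force: 39.3
```

Call:
servo_tool([
  [0,0,-1.5,0,0,0],
  [0,0,-3,0,0,0],
  [0,0,-4.5,0,0,0],
  [0,0,-6,0,0,0],
  [0,0,-7,0,0,0],
])

```text
clock: 11.88
ee_pos: [0.5588, 0.0311, 0.1121]
tool_rot: [[0.975, -0.223, -0.0], [-0.223, -0.975, -0.0], [0.0, 0.0, -1.0]]
force: [-0.1, 0.5, -1.2]
opening: 0.0183
finger_force: 39.3
```

Call:
servo_tool([
  [0,0,-1.5,0,0,0],
  [0,0,-3,0,0,0],
  [0,0,-4.5,0,0,0],
  [0,0,-6,0,0,0],
  [0,0,-7,0,0,0],
])

```text
clock: 12.3
ee_pos: [0.5587, 0.0311, 0.105]
tool_rot: [[0.975, -0.223, -0.0], [-0.223, -0.975, -0.0], [-0.0, 0.0, -1.0]]
force: [0.1, 0.6, -1.3]
opening: 0.0185
finger_force: 39.3
```

Foot is past the wheel top with no force, so the notch is aligned.

Call:
servo_tool([
  [0,0,-2,0,0,0],
  [0,0,-4,0,0,0],
  [0,0,-6,0,0,0],
  [0,0,-8,0,0,0],
  [0,0,-10,0,0,0],
])

```text
clock: 12.72
ee_pos: [0.5588, 0.0311, 0.095]
tool_rot: [[0.975, -0.223, -0.0], [-0.223, -0.975, -0.0], [-0.0, 0.0, -1.0]]
force: [0.0, -0.1, -0.7]
opening: 0.0178
finger_force: 39.3
```

Call:
servo_tool([
  [0,0,-2.5,0,0,0],
  [0,0,-5,0,0,0],
  [0,0,-7.5,0,0,0],
  [0,0,-9.3,0,0,0],
  [0,0,-9.5,0,0,0],
])

```text
clock: 13.13
ee_pos: [0.5585, 0.0311, 0.0853]
tool_rot: [[0.975, -0.223, -0.001], [-0.223, -0.975, -0.0], [-0.001, 0.0, -1.0]]
force: [-0.8, 0.2, -0.1]
opening: 0.0185
finger_force: 39.3
```

Call:
servo_tool([
  [0,0,-0.5,0,0,0],
  [0,0,-1,0,0,0],
  [0,0,-1.3,0,0,0],
  [0,0,-1.3,0,0,0],
])

```text
clock: 13.47
ee_pos: [0.5589, 0.0311, 0.0845]
tool_rot: [[0.975, -0.223, 0.0], [-0.223, -0.975, -0.0], [0.0, 0.0, -1.0]]
force: [0.7, -0.3, -1.5]
opening: 0.0181
finger_force: 39.3
```

Call:
servo_tool([
  [0,0,0,0,0,0],
  [0,0,0,0,0,0],
  [0,0,0,0,0,0],
  [0,0,0,0,0,0],
  [0,0,0,0,0,0],
], grip=0.1)

```text
clock: 13.88
ee_pos: [0.5589, 0.0311, 0.0845]
tool_rot: [[0.975, -0.223, 0.0], [-0.223, -0.975, -0.0], [0.0, 0.0, -1.0]]
force: [-0.6, -0.4, -0.9]
opening: 0.0387
finger_force: 0.0
```

Call:
servo_tool([
  [0,0,8,0,0,0],
  [0,0,25,0,0,0],
  [0,0,55,0,0,0],
  [0,0,85,0,0,0],
  [0,0,110,0,0,0],
])

```text
clock: 14.3
ee_pos: [0.5592, 0.0314, 0.197]
tool_rot: [[0.975, -0.223, 0.002], [-0.223, -0.975, 0.0], [0.002, -0.001, -1.0]]
force: [0.5, 0.8, 0.4]
opening: 0.0382
finger_force: 0.0
```

Call:
servo_tool([
  [-15,-30,5,0,0,0],
  [-30,-60,10,0,0,0],
  [-45,-95,15,0,0,0],
  [-60,-130,15,0,0,0],
  [-65,-145,15,0,0,0],
])

```text
clock: 14.72
ee_pos: [0.4914, -0.1195, 0.2103]
tool_rot: [[0.973, -0.229, -0.001], [-0.229, -0.973, -0.004], [0.0, 0.004, -1.0]]
force: [1.1, -0.9, -0.5]
opening: 0.0384
finger_force: 0.0
```

Call:
servo_tool([
  [0,0,0,0,0,0],
  [0,0,0,0,0,0],
  [0,0,0,0,0,0],
  [0,0,0,0,0,0],
])

```text
clock: 15.05
ee_pos: [0.4945, -0.112, 0.2097]
tool_rot: [[0.976, -0.22, 0.001], [-0.22, -0.976, 0.001], [0.001, -0.001, -1.0]]
force: [-1.0, 0.1, -0.0]
opening: 0.0382
finger_force: 0.0
```

Run:
```python
from h import *
a=arm.grab_frame("top");b=arm.grab_frame("scene");s=arm.observe()
print(s["ee_pos"],s["force"],s["opening"],s["clock"])
p=arm.camera_params("scene")
q=cv2.projectPoints(np.array([[.559,.0315,.095],[.559,.0315,.097],[.559,.0315,.117]]),np.array(p["rvec"],float),np.array(p["tvec"],float),np.array(p["camera_matrix"]),None)[0][:,0]
print((q-[210,150])*4)
o=np.zeros((500,790,3),np.uint8);o[:,:390]=cv2.resize(a[195:320,225:322],(390,500),interpolation=2)
o[:,390:]=cv2.resize(b[150:275,210:310],(400,500),interpolation=2)
cv2.imwrite("pics/p5.png",o)
```

```text
[ 0.49433778 -0.11230277  0.20953987] [-0.19107188  0.83764162 -1.14583683] 0.038537801015235566 15.15
[[268.53044637 233.2328934 ]
 [268.55605067 230.22382796]
 [268.8150973  199.78017447]]
```

View pics/p5.png

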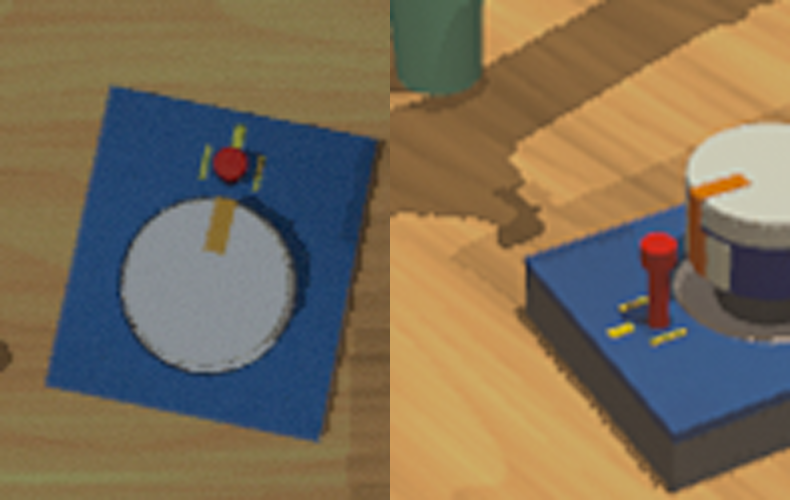

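The pin stands upright in the hole, its head at (659,244), no higher than the fully-home prediction of row 233. The label faces it and the gripper is clear.

```bash
python3 -c "
from workcell import arm
print(arm.close_job())"
```

```text
the job is handed in; nothing more can be done
None
```

The jar's label faces front, the red pin is upright and looks fully home in the hole, and the job was handed in at about 15 s with the gripper clear. The highest press I read on the lid was a brief 13.5 N on first contact.

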